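# Start the mug warmer by its keys

## Robot

A 7-joint arm with a two-finger parallel gripper is mounted at the origin on a cart in front of the work surface, level with it; the furniture and walls round the work are solid. World frame = base frame: x ahead of the robot, y to its left, z up, the work surface at z = 0. Lengths are in mm, angles in rad, forces in N, time in s.
With the tool pointing down it reaches from about 425 to 1025 mm from the base axis. Payload 9.4 kg.
Tool frame: the origin (TCP) lies on the centre line of the jaws, within the pads' length; the fingertips stand 22 mm ahead of it and the grasp point (between the pads) lies 3 mm ahead of it; z points along the fingers, y is the direction in which the jaws open and shut (so a half turn about z gives the same grasp; the last joint's range is limited). The gripper opens to 93 mm and grips with 3 to 60 N. Pads are 15 mm wide; open, the fingers measure 128 mm over their backs; the gripper's body (75 mm by 188 mm) begins 65 mm behind the grasp point.
Start: joints at [-1.284, 0.599, -0.003, 1.599, 0.002, 0.943, -0.08], TCP at [257.98, 677.547, 220.318] pointing down, gripper open.
Joint ranges: [-2.57, 2.57], [-0.35, 1.97], [-1.29, 1.29], [0.11, 2.56], [-1.05, 4.19], [0.11, 1.86], [-2.63, 2.63]. Speed limits (rad/s): [2.22, 2.22, 3.01, 3.01, 3.14, 3.14, 3.14].

## Interface

Orientations are given as a rotation vector (axis times angle).
In Python, from workcell import manip gives the robot as it stands. Calls block until the motion is done:
- manip.reach(position, orientation): joint-space move of the TCP to a pose.
- manip.line_to(position, attitude=None, vel=150): straight line of the TCP; attitude=None keeps the orientation; vel is the mean speed in mm/s.
- manip.move_j(angles): joint-space move.
- manip.command_gripper(opening): finger opening in mm; the grip force is fixed at half the most; returns when the fingers have stopped.
- manip.sleep(seconds).
- manip.solve_ik(position, orientation): joint angles nearest the present ones, or None.
- manip.get_image(name): name is "scene" or "side" or "wrist"; returns a dict with "color" (420x560x3 uint8, blue, green, red), "camera_matrix" (3x3 intrinsics, pixels), "R" (3x3) and "t" (3): a world point X has camera coordinates R X + t. Camera axes: x right, y down, z forward; pixel columns grow to the right and rows downward; lengths in mm; the calibration is good to about 2 mm. A picture is of the moment at which its call begins. There is no depth.
A pose or a line that the arm cannot do raises manip.PlanningError and nothing moves.
- manip.hand_in(): hands the job in, once; it reports no verdict.
Readings, each from a call of its own:
- manip.current_t(): time.
- manip.current_joints(): joint angles.
- manip.current_qvel(): joint speeds.
- manip.current_effort(): joint torques, N m.
- manip.current_position(): TCP position.
- manip.current_ee_rot(): TCP orientation.
- manip.current_ft_force(): force on the tool from outside, world axes, zero at the start.
- manip.current_torque(): the same for the moment, N m.
- manip.current_opening(): finger opening in mm.
Only numpy, scipy, OpenCV 4.12 (cv2) and the standard library are available. Lean on these libraries where they do the work, as an engineer would, in place of code of your own. Each camera call takes 0.05 s, during which the arm holds its last target. There are 200 camera calls.

## Task

Start the mug warmer under the mug: with the fingertips tap its keys fully down, first the round key (mains), then the long bar key (heat), and last the square key (timer); each stays down by itself. Press lightly, never with more than about 20 N, and leave the cross-shaped key (child lock) up. Do not lift or shift the mug, the salt shaker or the wooden coaster, which all stay where they stand.

Things in the scene. Friction and masses are not known exactly. Their poses are not given: they have to be found in the camera images.
- warmer: mug warmer: flat aluminium box 250 x 250 mm, 45 mm high, fixed; origin at the centre of its underside, z up, -x to its front. Along its front runs a dark key strip, centred 82 mm in front of the origin, surface 46 mm above the worktop, with four white keys in a row along y, 56 mm apart, at y = +84, +28, -28 and -84 mm, in any order
- pad (a point): centre of the top of the round dark pad (116 mm across) on which the mug stands, 45 mm behind the warmer's origin, 49 mm above the worktop
- round_key_top (a point): centre of the top face of the round key (disc of 28 mm diameter); the top stands 16 mm above the key strip when the key is up and sinks with it; axes as the warmer's
- bar_key_top (a point): centre of the top face of the bar key (46 mm along x, front to back, 14 mm along y); the top stands 16 mm above the key strip when up and sinks with it; axes as the warmer's
- square_key_top (a point): centre of the top face of the square key (26 x 26 mm); the top stands 16 mm above the key strip when up and sinks with it; axes as the warmer's
- cross_key_top (a point): centre of the top face of the cross-shaped key (two bars 34 x 11 mm crossing), the child lock, to be left up; 16 mm above the key strip; axes as the warmer's
- round_key (a joint): how far the round key's stem is down, m: 0 up, 0.006 fully down at a stop. The stem sinks straight down under about 3 N and stays wherever it is left. The cap rides on it on a soft spring (1.5 N/mm): pressed, the top first gives 2 mm, then sinks 6 mm with the stem at a steady 3 N, then gives 5 mm more up to 10 N and meets a hard end; let go, it stands 6 mm lower than before
- bar_key (a joint): the same for the bar key
- square_key (a joint): the same for the square key
- cross_key (a joint): the same for the cross key; it must stay up
- mug: white mug with a red-brown inside, 87 mm across, 90 mm high, with its handle 113 mm, standing loose on the warmer's pad; origin on its underside at the middle between handle and far wall, z up
- salt_shaker: loose white shaker with a steel top, 36 mm across, 74 mm high, on the worktop near the warmer; origin at the centre of its underside
- wood_coaster: loose round wooden coaster, 100 mm across, 12 mm thick, on the worktop; origin at the centre of its underside
There are look-alikes about, which are no part of the job. Leave any turquoise look-alike of the salt_shaker alone. Leave any orange look-alike of the mug alone.

How it is judged (in metres and radians):
On the way, in this order (a step that is already met when the one before it is completed fails the run):
1. the round key is down (value of joint round_key above 0.004 m), for 0.1 s.
2. then the bar key is down (value of joint bar_key above 0.004 m), for 0.1 s.
3. then the square key is down (value of joint square_key above 0.004 m), for 0.1 s.
At the end, for the whole second after the job is handed in: the round, bar and square keys are each more than 4 of their 6 mm down, the cross key is less than 2 mm down, the mug stands upright on its pad within 12 mm of where it was, and shaker and coaster within 20 mm of where they were (value of joint each of round_key, bar_key, square_key above 0.004 m and value of joint cross_key below 0.002 m and distance of mug from where it was at the start of the episode below 0.012 m and angle between each of mug, salt_shaker's own z axis and vertical below 0.1 rad and linear speed of mug below 0.02 m/s and distance of each of salt_shaker, wood_coaster from where it was at the start of the episode below 0.02 m); the robot touches nothing.
It fails at once if a key is pressed before the one that comes before it is down ((value of joint bar_key above 0.002 m and value of joint round_key below 0.004 m) or (value of joint square_key above 0.002 m and value of joint bar_key below 0.004 m)).
It fails at once if the cross key is pressed (value of joint cross_key above 0.002 m).
It fails at once if a key or the warmer is pressed with more than 22 N (contact force between any of the arm, the fingers and round_key above 22 N or contact force between any of the arm, the fingers and bar_key above 22 N or contact force between any of the arm, the fingers and square_key above 22 N or contact force between any of the arm, the fingers and warmer above 22 N).
It fails at once if the mug is moved, lifted or tipped (distance of mug from where it was at the start of the episode above 0.012 m or angle between mug's own z axis and vertical above 0.2 rad).
It fails at once if the shaker or the coaster is moved, lifted or tipped (distance of any of salt_shaker, wood_coaster from where it was at the start of the episode above 0.02 m or angle between salt_shaker's own z axis and vertical above 0.3 rad).
It also fails if it takes over 42 s, if anything falls off the work surface, if the arm or the gripper's body presses on something with over 40 N, if the wrist force passes 120 N, or if a joint passes its speed limit or range.

## Working session

There is one attempt and no reset: what is moved stays moved. The work goes in short steps, each a Python script; the robot and the scene stay as the last script left them, time stands still between calls to the robot, and variables do not carry over. Pictures are saved under pics/ and viewed, about 8 in all and at most 12, crops included, and the job is handed in when it is done.

```bash
mkdir -p pics; python3 - <<'E'
from workcell import manip
import cv2,numpy as np,pickle
for n in ["scene","side","wrist"]:
    d=manip.get_image(n); cv2.imwrite(f"pics/{n}0.png",d["color"]); pickle.dump(d,open(f"{n}0.pkl","wb"))
    print(n,d["camera_matrix"].round(1).tolist(),(-d["R"].T@d["t"]).round(0),d["R"][2].round(2))
print(manip.current_t(),manip.current_position(),manip.current_ee_rot())
E
```

```text
scene [[512.1, 0.0, 282.0], [0.0, 512.1, 206.5], [0.0, 0.0, 1.0]] [-275. -648.  604.] [ 0.74  0.42 -0.53]
side [[382.9, 0.0, 283.1], [0.0, 382.9, 207.2], [0.0, 0.0, 1.0]] [381. 538. 440.] [ 0.13 -0.89 -0.43]
wrist [[341.9, 0.0, 276.6], [0.0, 341.9, 213.5], [0.0, 0.0, 1.0]] [180. 707. 383.] [ 0.28 -0.11 -0.95]
0.15 [257.86461856 677.22299737 219.6578579 ] [-5.68164630e-01 -3.08971962e+00  1.82699223e-03]
```

View pics/scene0.png

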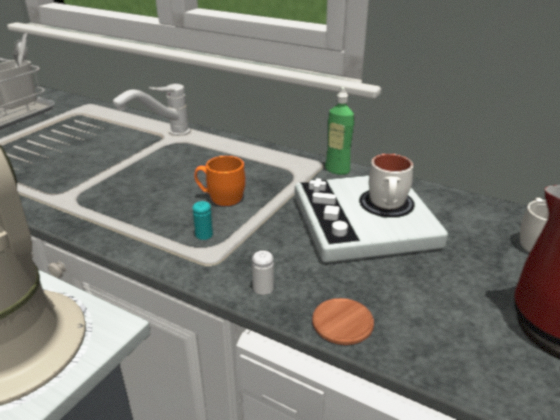

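View pics/side0.png

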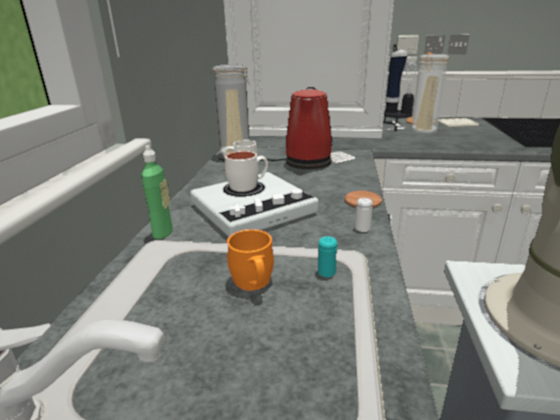

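Candidates in the scene view: cross (318,186), bar (324,199), square (331,213) and round (341,229) on the dark strip. The white mug is at (391,182) on its pad. The orange mug (226,180), the turquoise shaker (203,220) and the other white mug (537,225) are decoys. The white shaker is at (263,272) and the coaster at (343,321). I'll check with a crop and measure.

```bash
cat > h.py <<'E'
import cv2,numpy as np,pickle
def ray(d,uv,z):
    K,R,t=d["camera_matrix"],d["R"],d["t"]
    c=-R.T@t; v=R.T@np.linalg.inv(K)@np.array([uv[0],uv[1],1.])
    return c+v*(z-c[2])/v[2]
def proj(d,X):
    p=d["camera_matrix"]@(d["R"]@np.asarray(X,float)+d["t"]); return p[:2]/p[2]
E
python3 - <<'E'
from h import *
d=pickle.load(open("scene0.pkl","rb")); s=pickle.load(open("side0.pkl","rb"))
for n,p in dict(cross=(318,184),bar=(324,197),square=(331,211),round=(341,227)).items():
    X=ray(d,p,62); print(n,X.round(0),proj(s,X).round(0))
for n,p in dict(FL=(297,185),FR=(325,250),BR=(441,235)).items(): print(n,ray(d,p,45).round(0))
print("shaker",ray(d,(263,288),0).round(),"coaster",ray(d,(343,321),12).round(),"mugtop",ray(d,(391,165),139).round(),"bottle",ray(d,(340,165),0).round())
a=cv2.resize(d["color"][170:265,285:450],None,fx=4.8,fy=4.8,interpolation=cv2.INTER_CUBIC)
b=cv2.resize(s["color"][140:240,180:330],None,fx=4.8,fy=4.8,interpolation=cv2.INTER_CUBIC)
cv2.imwrite("pics/c1.png",a)
E
```

```text
cross [ 591. -245.   62.] [241. 206.]
bar [ 549. -279.   62.] [262. 201.]
square [ 508. -314.   62.] [281. 195.]
round [ 467. -354.   62.] [299. 190.]
FL [ 592. -194.   45.]
FR [ 409. -350.   45.]
BR [ 560. -519.   45.]
shaker [ 308. -279.    0.] coaster [ 293. -439.   12.] mugtop [ 608. -393.  139.] bottle [ 806. -204.    0.]
```

View pics/c1.png

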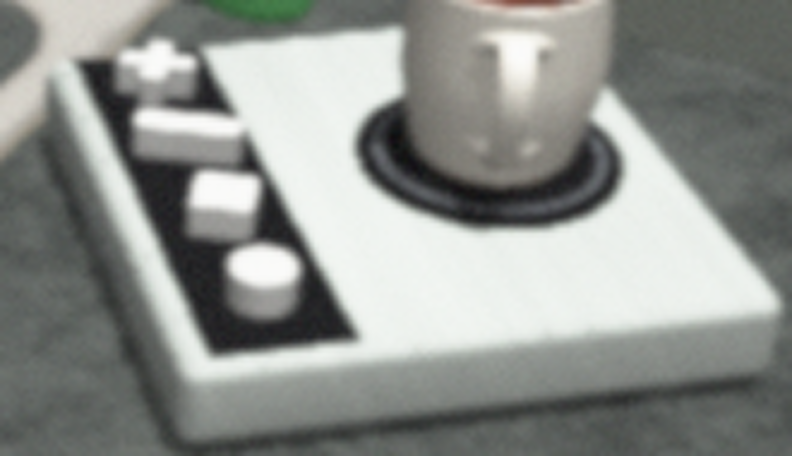

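The crop confirms the order along the strip: cross, bar, square, round. The round–cross spacing measures 165 mm (nominal 168). I'll lift, swing over with the gripper closed, and look from above.

```bash
cat >> h.py <<'E'
from scipy.spatial.transform import Rotation
def att(xd):  # tool z down, tool x along horizontal direction xd
    x=np.array([xd[0],xd[1],0.]);x/=np.linalg.norm(x);z=np.array([0,0,-1.])
    return Rotation.from_matrix(np.c_[x,np.cross(z,x),z]).as_rotvec()
E
python3 - <<'E'
from h import *
from workcell import manip
xw=np.array([.66,-.75]); tgt=[505-10,-320+11,260]
r=att(-xw); q=manip.solve_ik(tgt,r); print(q); q0=np.array(manip.current_joints())
if q is not None and abs(np.array(q)-q0).max()<3:
    manip.line_to([240,600,400],vel=250); manip.command_gripper(0)
    manip.reach([500,-100,400],r) 
    manip.line_to(tgt,vel=250)
    manip.sleep(.3)
    d=manip.get_image("wrist"); pickle.dump(d,open("w1.pkl","wb")); cv2.imwrite("pics/w1.png",d["color"])
    print(manip.current_t(),manip.current_position(),manip.current_ft_force(),manip.current_opening(),manip.current_joints())
E
```

```text
[-0.01387775  0.45340551  0.69143504  1.91583783 -0.36458467  0.90001132
  1.5804276 ]
6.6833 [ 495.30580775 -308.47536851  260.32336266] [-0.2170343  -0.16359121 -0.28824403] 0.21776068399002943 [-0.06328212  0.47334716  0.77248677  1.91840475 -0.41391076  0.914241
  1.63561709]
```

View pics/w1.png

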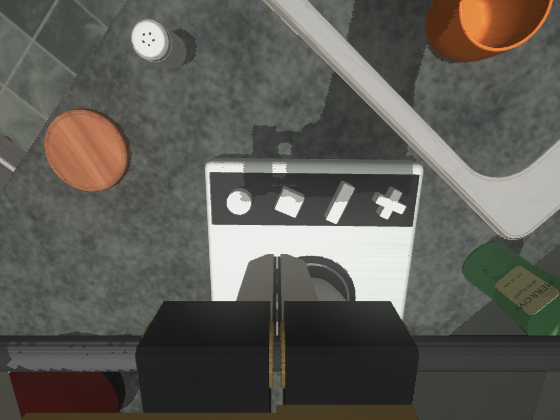

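The wrist view shows, left to right: round (238,203), square (289,203), bar (340,202), cross (391,204). The caps are slightly twisted on the strip. Next I'll check a close crop and compute the positions.

```bash
python3 - <<'E'
from h import *
d=pickle.load(open("w1.pkl","rb")); im=d["color"]
x0,y0=200,150
g=cv2.cvtColor(im,cv2.COLOR_BGR2GRAY)
m=np.zeros_like(g); m[177:222,215:415]=(g[177:222,215:415]>150)*255
n,l,st,ce=cv2.connectedComponentsWithStats(m)
for i in range(1,n):
    if st[i,4]>60:
        (c,_,_)=cv2.minAreaRect(np.argwhere(l==i)[:,::-1].astype(np.float32)); print(st[i],ce[i].round(1),np.round(c,1),ray(d,ce[i],62).round(1),ray(d,c,62).round(1))
s=pickle.load(open("scene0.pkl","rb"))
for n,p in dict(cross=(317.7,183.8),bar=(324.6,195.4),square=(332.1,209),round=(339.6,225.4)).items():
    X=ray(s,p,62);print(n,X.round(1),proj(d,X).round(1))
cv2.imwrite("pics/c2.png",cv2.resize(im[y0:y0+90,x0:x0+230],None,fx=3.4,fy=3.4,interpolation=cv2.INTER_CUBIC))
E
```

```text
[326 184  28  38 458] [339.8 203.7] [339.7 203.6] [ 559.8 -275.7   62. ] [ 559.7 -275.7   62. ]
[227 191  24  24 456] [238.3 202.6] [238.5 202.5] [ 475.3 -348.6   62. ] [ 475.4 -348.4   62. ]
[275 190  29  28 504] [289.  203.2] [289.  203.1] [ 517.6 -312.3   62. ] [ 517.5 -312.2   62. ]
[376 190  30  29 451] [390.4 204.5] [390.4 204.2] [ 602.3 -239.5   62. ] [ 602.1 -239.3   62. ]
cross [ 591.9 -243.8   62. ] [381.1 201.3]
bar [ 555.7 -277.5   62. ] [335.9 202.4]
square [ 515.9 -313.    62. ] [287.4 202.7]
round [ 470.6 -349.5   62. ] [234.4 200.5]
```

View pics/c2.png

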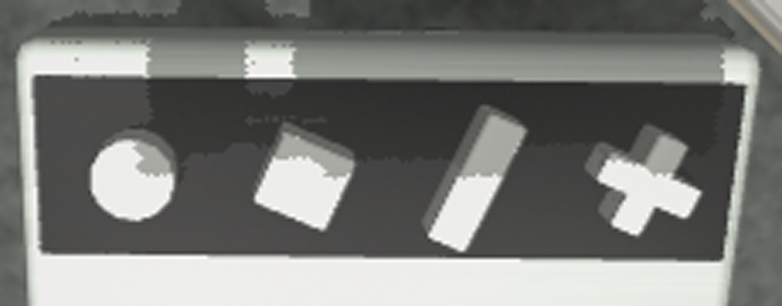

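Centres are consistent, with a 55.8 mm pitch. Pressing the round key first, stepping down with force monitoring.

```bash
cat >> h.py <<'E'
def press(manip,xy):
    r=att([-.652,.758])
    manip.line_to([*xy,130],attitude=r,vel=150); manip.line_to([*xy,92],vel=80); manip.sleep(.2)
    f0=manip.current_ft_force()[2]; z=86.; log=[]
    while True:
        manip.line_to([*xy,z],vel=25); manip.sleep(.1)
        f=manip.current_ft_force()[2]-f0; log.append((z,round(manip.current_position()[2],1),round(f,1)))
        if f>6 or z<=71.5: break
        z-=2 if z>78 else 1
    manip.line_to([*xy,130],vel=120)
    print(round(f0,2),log,manip.current_t())
E
python3 - <<'E'
from h import *
from workcell import manip
press(manip,(475,-349))
E
```

```text
0.31 [(86.0, np.float64(86.0), np.float64(0.2)), (84.0, np.float64(84.0), np.float64(-0.8)), (82.0, np.float64(82.0), np.float64(-0.8)), (80.0, np.float64(80.0), np.float64(-1.0)), (78.0, np.float64(78.0), np.float64(-0.4)), (77.0, np.float64(77.0), np.float64(-0.7)), (76.0, np.float64(76.0), np.float64(-0.8)), (75.0, np.float64(75.0), np.float64(-0.5)), (74.0, np.float64(74.0), np.float64(-0.2)), (73.0, np.float64(73.0), np.float64(-0.5)), (72.0, np.float64(72.0), np.float64(0.3)), (71.0, np.float64(71.0), np.float64(-0.2))] 13.5583
```

No force was registered, so I'll look before going on.

```bash
python3 - <<'E'
from h import *
from workcell import manip
print(manip.current_position(),manip.current_ft_force())
d=manip.get_image("wrist"); s=manip.get_image("scene"); pickle.dump((d,s),open("w2.pkl","wb"))
a=cv2.resize(s["color"][130:265,260:450],(563,400),interpolation=cv2.INTER_CUBIC)
b=cv2.resize(d["color"],(533,400))[:,:]
cv2.imwrite("pics/c3.png",cv2.resize(np.hstack([a,b]),(800,292)))
print([proj(s,p).round() for p in ([475,-349,62],[475,-349,108])],proj(d,[475,-349,62]))
E
```

```text
[ 475.02656172 -348.60718617  129.74896568] [-0.69665801  0.58346346 -0.45949142]
[array([340., 224.]), array([342., 203.])] [275.93262305 228.68581986]
```

View pics/c3.png

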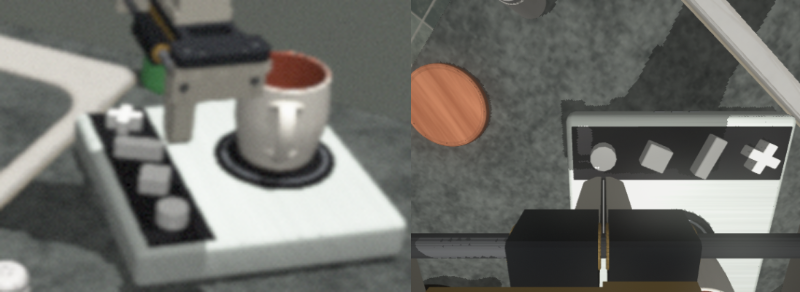

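The left panel shows the fingertip at scene ≈(343,194), and my model puts it at (342,203). Round key and target agree in the wrist view, at (276,228). The tip is therefore higher or further back than assumed, so I'll triangulate it.

```bash
python3 - <<'E'
from h import *
from workcell import manip
d,s=pickle.load(open("w2.pkl","rb"))
print("tip exp in wrist",[proj(d,[475,-349,z]).round(1) for z in (108,118,128)],"front edge",proj(d,[475-.652*7.5,-349+.758*7.5,108]).round(1))
P=lambda d:d["camera_matrix"]@np.c_[d["R"],d["t"]]
X=cv2.triangulatePoints(P(d),P(s),np.array([[276.],[256.]]),np.array([[343.],[194.]]));X=X[:3]/X[3];print("tip tri",X.ravel().round(1))
print(proj(d,X.ravel()),proj(s,X.ravel()))
print("round key scene@56",ray(s,((171-0)/2.163+260,(205)/2.163+130),56).round(1),"@62",ray(s,(171/2.163+260,205/2.163+130),62).round(1))
print(manip.current_ee_rot(),att([-.652,.758]),manip.current_opening())
a=cv2.resize(s["color"][150:250,290:400],None,fx=4,fy=4,interpolation=cv2.INTER_CUBIC)
b=cv2.resize(d["color"][180:280,226:326],None,fx=3.5,fy=4,interpolation=cv2.INTER_CUBIC)
cv2.imwrite("pics/c4.png",np.hstack([a,b]))
E
```

```text
tip exp in wrist [array([275.9, 255. ]), array([275.8, 262.4]), array([275.8, 270.5])] front edge [275.9 243.2]
tip tri [ 473.7 -347.8  127.3]
[275.4279637  266.99593813] [341.70062094 194.59182241]
round key scene@56 [ 480.3 -344.5   56. ] @62 [ 472.  -347.8   62. ]
[-1.30956788e+00 -2.85437144e+00 -4.32286716e-04] [1.31025834 2.85531565 0.        ] 0.5947961558990126
```

View pics/c4.png

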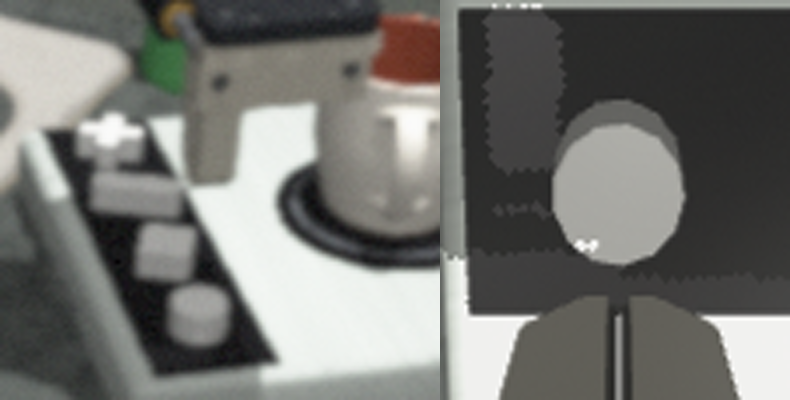

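With the gripper closed, both views put the tip about 14 mm higher than nominal, roughly 7 mm ahead of the TCP. At TCP 71 the tip only got to about 64, just above the key, which explains the zero force. The lateral position is right, so I'll continue deeper with the same force guard.

```bash
sed -i 's/,92\],vel=80/,78],vel=80/; s/z=86\./z=74./; s/z<=71.5/z<=54.5/; s/2 if z>78 else 1/2 if z>71 else 1/' h.py
python3 - <<'E'
from h import *
from workcell import manip
press(manip,(475,-349))
E
```

```text
-0.79 [(74.0, np.float64(74.0), np.float64(0.7)), (72.0, np.float64(72.0), np.float64(-0.2)), (70.0, np.float64(70.0), np.float64(1.0)), (69.0, np.float64(69.0), np.float64(1.0)), (68.0, np.float64(68.0), np.float64(0.9)), (67.0, np.float64(67.0), np.float64(1.6)), (66.0, np.float64(66.0), np.float64(0.5)), (65.0, np.float64(65.0), np.float64(0.7)), (64.0, np.float64(64.0), np.float64(1.0)), (63.0, np.float64(63.1), np.float64(1.3)), (62.0, np.float64(62.0), np.float64(2.4)), (61.0, np.float64(61.0), np.float64(3.0)), (60.0, np.float64(60.0), np.float64(3.7)), (59.0, np.float64(59.0), np.float64(3.6)), (58.0, np.float64(58.0), np.float64(3.4)), (57.0, np.float64(57.0), np.float64(2.7)), (56.0, np.float64(56.0), np.float64(3.7)), (55.0, np.float64(55.1), np.float64(4.1)), (54.0, np.float64(54.1), np.float64(7.1))] 22.4
```

Contact came at TCP ≈63.3, then a plateau of about 3 N, then a rise past 6 N at 54, so the round key is fully down. The remaining presses can be quicker.

```bash
cat >> h.py <<'E'
def fast(manip,xy):
    manip.line_to([*xy,85],vel=120); manip.sleep(.1)
    f0=np.mean([manip.current_ft_force()[2] for _ in range(3)]); log=[]
    for z in (66,58,55.5,54.5,53.8,53.1,52.4):
        manip.line_to([*xy,z],vel=80 if z>60 else 25); manip.sleep(.1)
        f=manip.current_ft_force()[2]-f0; log.append((z,round(float(f),1)))
        if f>5.8: break
    manip.line_to([*xy,85],vel=100); print(log,manip.current_t())
E
python3 - <<'E'
from h import *
from workcell import manip
fast(manip,(560,-276))
E
```

```text
[(66, 0.8), (58, 2.5), (55.5, 3.7), (54.5, 5.1), (53.8, 5.4), (53.1, 7.4)] 26.5833
```

```bash
python3 - <<'E'
from h import *
from workcell import manip
fast(manip,(517.5,-312.5))
manip.line_to([495,-309,260],vel=200)
d=manip.get_image("wrist"); s=manip.get_image("scene"); print(manip.current_t())
a=cv2.resize(s["color"][150:250,285:405],None,fx=3.3,fy=3.3,interpolation=cv2.INTER_CUBIC)
b=cv2.resize(d["color"][150:260,200:430],(396,330),interpolation=cv2.INTER_CUBIC)
cv2.imwrite("pics/c5.png",np.hstack([a,b]))
w1=pickle.load(open("w1.pkl","rb"))
for im in (w1,d):
    o=im["color"].astype(int); m=((o[:,:,2]-o[:,:,0])>60)&(np.arange(560)[None]<140)&(np.arange(420)[:,None]<220)&(np.arange(420)[:,None]>90)
    print("coaster",ray(im,np.argwhere(m).mean(0)[::-1],12).round(1))
E
```

```text
[(66, 0.2), (58, 1.6), (55.5, 3.6), (54.5, 6.4)] 29.5167
30.65
coaster [ 301.8 -433.4   12. ]
coaster [ 301.8 -433.4   12. ]
```

View pics/c5.png

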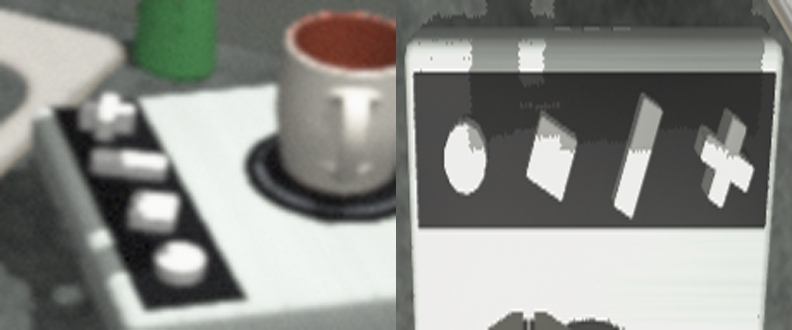

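All three keys stand lower than the cross key: in the left panel their sides at (180,265), (155,210) and (130,160) are shorter, and the cross at (108,115) is still tall. The mug hasn't moved. The square's stop at 54.5 has the least margin, so I'll re-press it to 53.6 (about 7 N), retreat and hand in.

```bash
python3 - <<'E'
from h import *
from workcell import manip
xy=(517.5,-312.5)
manip.line_to([*xy,70],vel=250); f0=manip.current_ft_force()[2]
manip.line_to([*xy,53.6],vel=40); manip.sleep(.1); print(manip.current_ft_force()[2]-f0,manip.current_t())
manip.line_to([*xy,150],vel=150); manip.sleep(.2); print(manip.current_t()); manip.hand_in()
E
```

```text
5.486636118203086 32.225
33.2167
the job is handed in; nothing more can be done
```

I pressed the round, bar and square keys in that order and handed the job in at about 33 s of the 42 s allowed. No verdict was given.

- **Forces:** the highest sampled readings were 7.1 N on the round key, 7.4 N on the bar and 6.4 N on the square. Each rose past the 3 N plateau, as expected once a stem reaches its stop.
- **First try failed:** my first descent over the round key touched nothing. The closed fingertips reach about 14 mm less far than the stated 22 mm ahead of the TCP. I found this by comparing two camera views, then went deeper under the same force guard.
- **Square key re-pressed:** its first press stopped with the least margin, so I pressed it again, slightly deeper. That reading was 5.5 N. The force sensor is noisy by about 0.7 N or more, so I can't give exact stem depths.
- **Last pictures:** taken before the re-press, they show the three keys lower than the cross key, which is still up. The mug appears unmoved on its pad, and the coaster was measured in the same place as before. I did not measure the shaker again.

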